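# Roll a flatted specimen bar in its V-blocks and clamp it, flat up

## Task

Roll the aluminium bar that lies in the two V-blocks, without lifting it out of them, until the ground flat at its end faces straight up. Then swing the raised hold-down arm over so that its foot rests on the flat, let go, and leave the other things on the bench where they are.

Things in the scene. Friction and masses are not known exactly. Their poses are not given: they have to be found in the camera images.
- fixture: Fixed holder: dark steel base plate (x -45 to 105 mm, y -85 to 130, 10 thick) with two bright steel V-blocks and a grey post. Origin on the bench top, under the bar's axis, midway between the V-blocks; y runs along the grooves towards the post's end, z up. Each V-block is 25 mm long (y -65 to -40; 40 to 65) and 64 wide (x -32 to 32), top at z 85, with a 90 degree groove.
- gap (a point): Point on the axis of the seated bar, at the middle of the 80 mm gap between the V-blocks: 88 mm above the fixture's origin, axes as the fixture's. Here the bar can be gripped; the gap is open down to the base plate, 78 mm below.
- bar: Loose round aluminium bar, 32 mm diameter, y from -70 to 122 mm, 0.35 to 0.55 kg, lying in the grooves; friction alone keeps it from turning. Origin on its axis, within 4 mm of point gap at the start; y is its axis, towards the flatted end. Its z axis is the outward normal of the flat, and starts 105 to 180 degrees from up, to either side: too far for one tilted grasp. It can slip in the grip.
- flat (a point): Middle of the ground flat of the bar. The flat lies 11 mm from the bar's axis, is 23 mm wide and 50 mm long (bar y 72 to 122), on the end that overhangs the V-block, under the arm; elsewhere the bar is fully round.
- holddown (a joint): Hold-down arm, rad: 0 = level, its foot on the upturned flat; grows as it is raised (starts at 0.75 to 1.2, stops at 1.5). Steel bar of 12 x 12 mm; level, it points from its hinge to the fixture's -x, across the bar. Foot: 16 mm across, 87 mm from the hinge, its sole 26 mm below the arm's centre line. The hinge is stiff (0.14 N m): the arm stays where left; push its upper side with 1 to 3 N.
- post_hinge (a point): Hinge of the arm, on the post: 87 mm in x, 97 in y and 125 in z from the fixture's origin; the hinge axis is the fixture's y. Axes as the fixture's. The post is 22 x 30 mm and 138 mm high. On a round top the foot would stop at 0.057 rad instead of 0.
- holddown_knob (a point): Centre of the black ball, 20 mm across, at the arm's free end, 128 mm from the hinge. Raising the arm turns it up and towards the fixture's +x.
- puck_a: Bystander: black specimen mount, disc 32 mm across and 20 mm high, near the fixture. Origin under its centre.
- puck_b: Bystander: a second such black mount. Origin under its centre.
- brush: Bystander: small brush, 160 mm long, lying on the bench. Origin under its middle.
- beaker: Bystander: glass beaker, 72 mm across, 90 mm high. Origin under its centre.
- wash_bottle: Bystander: white plastic bottle, 64 mm across, 160 mm high. Origin under its centre.
- pot: Bystander: white pot with black lid, 48 mm across, 55 mm high. Origin under its centre.
- spare_bar: Bystander: plain round aluminium bar, 32 mm by 120 mm, without a flat, lying in a grey plastic cradle. Origin under its middle.

How it is judged:
On the way:
1. the bar lies in the V-blocks with its flat up while the arm is still raised (angle between bar's own z axis and vertical below 0.12 rad and z of flat in the frame of fixture above 0.092 m and z of bar in the frame of fixture between 0.084 and 0.092 m and y of bar in the frame of fixture between -0.014 and 0.014 m and angle between the y axis of bar and the y axis of fixture, either way round below 0.06 rad and value of joint holddown above 0.4 rad), for 0.2 s.
At the end, for the whole second after the job is handed in: The bar lies seated in both V-blocks (axis within 4 mm of its seated height, within 14 mm of the middle lengthwise, along the grooves within 0.06 rad), its flat within 0.12 rad of facing straight up, and the arm is down with its foot on the flat (joint within 0.035 rad of 0), all at rest (angle between bar's own z axis and vertical below 0.12 rad and z of flat in the frame of fixture above 0.092 m and z of bar in the frame of fixture between 0.084 and 0.092 m and y of bar in the frame of fixture between -0.014 and 0.014 m and angle between the y axis of bar and the y axis of fixture, either way round below 0.06 rad and value of joint holddown between -0.035 and 0.035 rad and velocity of joint holddown between -0.05 and 0.05 rad/s and linear speed of bar below 0.02 m/s); the robot touches nothing.
It fails at once if the bar is lifted out of the V-blocks (more than 15 mm above its seat) (z of bar in the frame of fixture above 0.103 m).
It fails at once if a bystander is moved by more than 30 mm (distance of any of puck_a, puck_b, brush, beaker, wash_bottle, pot, spare_bar from where it was at the start of the episode above 0.03 m).
It also fails if it takes over 61 s, if anything falls off the work surface, if the arm or the gripper's body presses on something with over 40 N, if the wrist force passes 120 N, or if a joint passes its speed limit or range.

## Robot

A 6-joint arm with a two-finger parallel gripper is mounted at the origin on the work surface. World frame = base frame: x ahead of the robot, y to its left, z up, the work surface at z = 0. Lengths are in m, angles in rad, forces in N, time in s.
With the tool pointing down it reaches from about 0.375 to 0.9 m from the base axis. Payload 3.1 kg.
Tool frame: the origin (TCP) lies at the very end of the fingers, on their centre line; the grasp point (between the pads) lies 19 mm behind it; z points along the fingers, x is the direction in which the jaws open and shut, and the axes are right-handed (so a half turn about z gives the same grasp; the last joint's range is limited). The gripper opens to 87 mm and grips with 3 to 60 N. Pads are 19 mm wide; open, the fingers measure 117 mm over their backs; the gripper's body (75 mm by 190 mm) begins 51 mm behind the grasp point.
Start: joints at [-1.456, 0.527, 1.433, -0, 1.181, -0.178], TCP at [0.181, -0.598, 0.223] pointing down, gripper open.
Joint ranges: [-3.08, 3.08], [-0.75, 2.2], [0.22, 2.44], [-1.43, 4.57], [0, 2.65], [-2.85, 2.85]. Speed limits (rad/s): [2.79, 2.79, 3.14, 3.14, 3.14, 3.14].

## Interface

Orientations are given as a unit quaternion [x, y, z, w].
In Python, from rig import robot gives the robot as it stands. The module is installed in compiled form; this text tells all that it offers.
- The arm moves only by the shell command python3 -m creep 'ROWS' [OPENING] [FORCE]. ROWS is a JSON object of lists of equal length, an entry for each row: "dp": the shift along the tool's x, y, z in cm, a list of three; "turn": the turn, a rotation vector about the tool's x, y, z in degrees, a list of three. In form: {"dp": [[x, y, z], ...], "turn": [[wx, wy, wz], ...]}. A call has 1 to 20 rows; each row shifts and turns the commanded pose from where the row before left it, along the tool's axes as they then stand; what a row does not reach is not made up. A row lasts 1/10 s, in which the tool goes at most 50 mm and 8.59 degrees, less where a joint would pass 70% of its speed; a pose out of reach is approached as far as the arm can. A call is refused whole if a number of a shift passes 5 or a number of a turn 8.59, either way. A call with a gripper value outside its range is refused whole. OPENING is the gripper command: -1 is fully open, 1 is shut, values between are in proportion, set as the call begins (- or left out, the last holds). The fingers move at their own pace and stop on an object; FORCE is the grip in N (left out, the last holds). Time passes only in rows, so rows that do not move let the fingers close. It gives the time, the measured TCP pose, the force and the opening at its end, in the units of the state.
- robot.get_obs(): the state, without advancing time (a new reading comes with each control period).
- robot.camera(name): name is "side" or "top" or "wrist"; returns the picture (480x640x3 uint8, red, green, blue); there is no depth.
- robot.calibration(name): a dict with "fx", "fy", "cx", "cy" (pixels), "rvec" (rotation vector, rad) and "tvec" (3), from world to camera coordinates, as OpenCV has them. Camera axes: x right, y down, z forward; pixel columns grow to the right and rows downward; lengths in m; the calibration is good to about 2 mm. A picture is of the moment at which its call begins: read the wrist's pose just before it. calibration takes no time and is no camera call; for the wrist camera it gives the pose at the moment of the call.
- robot.hand_in(): hands the job in, once; it reports no verdict.
Trained networks look in the newest picture that a camera, given by its name, has taken for a name from the list of things; names that differ only in an ending like _2 or _b are one class to them, and where a whole thing is asked for, a point or a joint stands for the part that bears it (a point fixed in the world has none). Each returns a list of dicts, best first, with "confidence" (0 to 1); they miss things now and then, are a little off and sometimes report something else, mostly with a low value. They report only what shows in the picture. A call takes as long as a camera call.
- robot.masks_of(name, camera): "pixels" (480x640 bool, what is visible of it).
- robot.tip_of(name, camera): "point" ([x, y, z] in m, in the coordinates of the camera as it stood for that picture, good to about 4 mm: a listed point, or the origin of a listed thing).
The state is a dict: "time": time; "q": joint angles; "joint_velocities": joint speeds; "joint_torque": joint torques, N m; "position": TCP position; "tool_rot": TCP orientation; "ft_force": force on the tool from outside, world axes, zero at the start; "moment": the same for the moment, N m; "grip_width": finger opening in m.
Only numpy, scipy, OpenCV 4.12 (cv2) and the standard library are available. Lean on these libraries where they do the work, as an engineer would, in place of code of your own. Each camera call takes 0.05 s, during which the arm holds its last target.

## Working session

There is one attempt and no reset: what is moved stays moved. The work goes in short steps, Python scripts to look and compute and a shell command to move; the robot and the scene stay as the last step left them, time stands still between calls to the robot, and variables do not carry over. Pictures are saved under pics/ and viewed, and the job is handed in when it is done.

```bash
mkdir -p pics; ls
cat > h.py <<'E'
import numpy as np, cv2
from scipy.spatial.transform import Rotation as R
from rig import robot
def cam(n,f):
    c=robot.calibration(n); im=robot.camera(n); cv2.imwrite('pics/'+f,im[:,:,::-1]); return c
def T(c):
    Rm=cv2.Rodrigues(np.array(c['rvec'],float))[0]; return Rm,np.array(c['tvec'],float).ravel()
def toworld(c,p):
    Rm,t=T(c); return Rm.T@(np.array(p)-t)
def proj(c,P):
    Rm,t=T(c); p=Rm@np.array(P)+t; return c['fx']*p[0]/p[2]+c['cx'],c['fy']*p[1]/p[2]+c['cy']
E
python3 - <<'E'
from h import *
np.set_printoptions(precision=4,suppress=True)
o=robot.get_obs();print(o)
for n in ('side','top','wrist'):
    c=cam(n,n+'0.png'); Rm,t=T(c); print(n,'campos',-Rm.T@t,c['fx'])
    for k in ('fixture','gap','post_hinge','holddown_knob','flat','bar') if n!='wrist' else ('gap','fixture'):
        r=robot.tip_of(k,n)
        print(n,k,[(round(d['confidence'],2),toworld(c,d['point'])) for d in r[:2]])
E
```

```text
pics
{'time': 0.0, 'q': array([-1.4555,  0.5285,  1.4339, -0.    ,  1.1814, -0.1785]), 'joint_velocities': array([-0.0006, -0.0011, -0.0004, -0.0009, -0.0014, -0.0009]), 'joint_torque': array([  0.0002, -44.0042, -17.6592,   0.0631,   0.0582,  -0.0002]), 'position': array([ 0.1809, -0.5975,  0.2216]), 'tool_rot': array([ 0.803 , -0.596 , -0.0007, -0.0008]), 'ft_force': array([-0.331 ,  0.298 , -0.6074]), 'moment': array([ 0.0121, -0.0158, -0.0024]), 'grip_width': 0.08706806549468768}
side campos [0.083  0.6411 0.9712] 556.7123630212824
side fixture [(0.89, array([0.5465, 0.0502, 0.0005])), (0.6, array([0.5439, 0.0474, 0.0889]))]
side gap [(0.96, array([0.5473, 0.0484, 0.0861])), (0.33, array([ 0.5962, -0.0721, -0.0017]))]
side post_hinge [(0.57, array([0.6161, 0.1553, 0.1274]))]
side holddown_knob [(0.79, array([0.537 , 0.1491, 0.2273]))]
side flat [(0.77, array([0.5344, 0.1463, 0.0785]))]
side bar [(0.96, array([0.5448, 0.0509, 0.0887]))]
top campos [ 0.3907 -0.0088  1.4287] 618.0978220998594
top fixture [(0.61, array([ 0.5442,  0.0489, -0.0011])), (0.43, array([0.5365, 0.141 , 0.0772]))]
top gap [(0.91, array([0.542 , 0.0496, 0.084 ]))]
top post_hinge [(0.57, array([0.6218, 0.1588, 0.1249]))]
top holddown_knob [(0.56, array([0.5397, 0.1486, 0.2282])), (0.33, array([ 0.5993, -0.0783,  0.0003]))]
top flat [(0.86, array([0.5355, 0.1447, 0.0788]))]
top bar [(0.84, array([0.5412, 0.0442, 0.0869])), (0.5, array([0.5432, 0.0486, 0.0816]))]
wrist campos [ 0.2453 -0.5789  0.3842] 418.6621663635097
wrist gap []
wrist fixture []
```

View pics/side0.png

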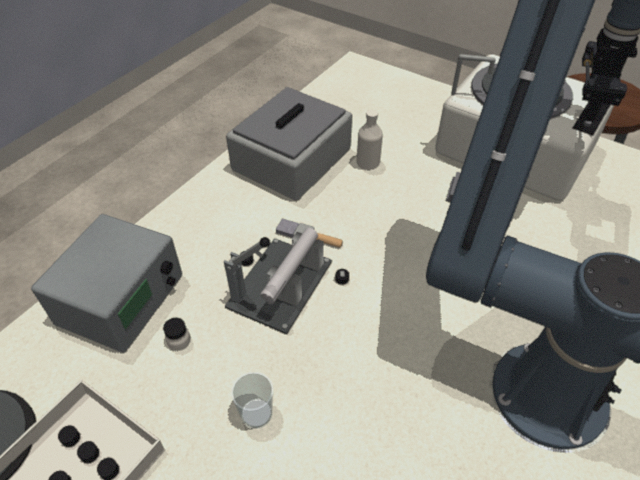

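View pics/top0.png

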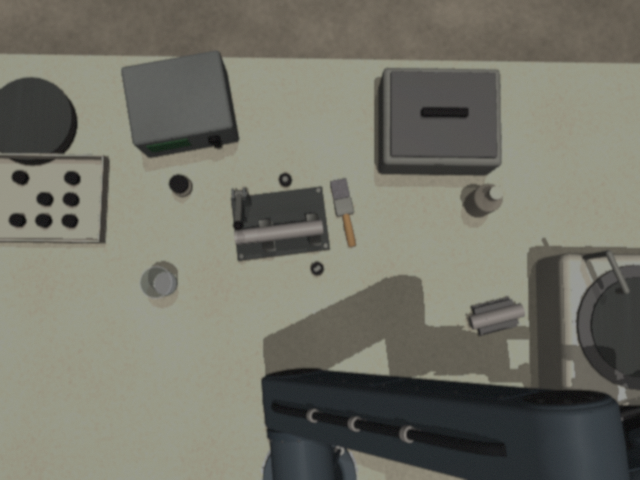

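Run:
```python
from h import *
im=cv2.imread('pics/side0.png');cv2.imwrite('pics/s0c.png',cv2.resize(im[200:350,210:370],None,fx=5,fy=4,interpolation=cv2.INTER_CUBIC)[:600,:800])
im=cv2.imread('pics/top0.png');cv2.imwrite('pics/t0c.png',cv2.resize(im[170:280,220:350],None,fx=5,fy=5,interpolation=cv2.INTER_CUBIC))
from scipy.optimize import least_squares
L=[((0,0,0),(.545,.049,0)),((0,0,.088),(.5473,.0484,.0861)),((0,0,.088),(.542,.0496,.084)),((.087,.097,.125),(.6161,.1553,.1274)),((.087,.097,.125),(.6218,.1588,.1249))]
f=lambda p:np.concatenate([R.from_euler('z',p[2]).apply(a)[:2]+p[:2]-np.array(b)[:2] for a,b in L])
print(least_squares(f,[.545,.05,0.1]).x)
q=R.from_quat(robot.get_obs()['tool_rot']).as_matrix();print(q)
```

```text
[0.54493989 0.0492523  0.12945169]
[[ 2.89559338e-01 -9.57160065e-01  2.43273643e-05]
 [-9.57160065e-01 -2.89559338e-01  7.41872990e-06]
 [-5.66964841e-08 -2.54333441e-05 -1.00000000e+00]]
```

View pics/s0c.png

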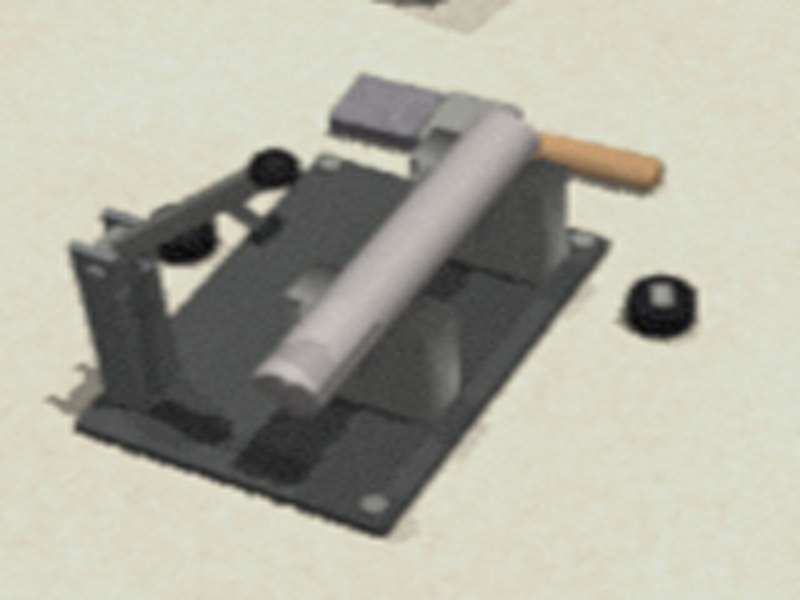

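View pics/t0c.png

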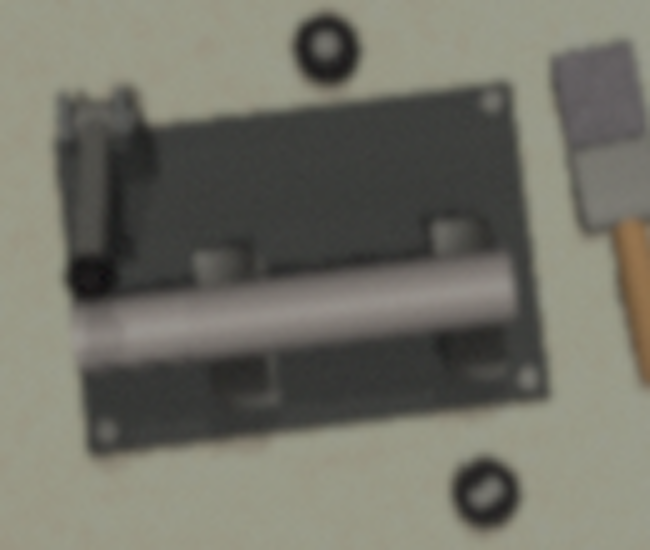

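Run:
```python
from h import *
np.set_printoptions(precision=4,suppress=True)
o=robot.get_obs();M=R.from_quat(o['tool_rot']).as_matrix();p=o['position']
c=robot.calibration('wrist');Rm,t=T(c);print('cam axis in tool',(M.T@Rm.T))
yaw=.115;F=np.array([.545,.049,0]);Rf=R.from_euler('z',yaw)
tgt=F+Rf.apply([0,-.02,0])+[0,0,.33]
n=17;tot=np.degrees(np.arctan2(M[1,0],M[0,0]))-np.degrees(yaw);print(tot)
dt=tot/n
S=sum(M@R.from_euler('z',dt*i,degrees=True).as_matrix() for i in range(n))
print(dt,np.linalg.solve(S,tgt-p)*100)
```

```text
cam axis in tool [[ 1.      0.0007 -0.0001]
 [-0.0007  0.9697  0.2441]
 [ 0.0002 -0.2441  0.9697]]
-79.75743856467147
-4.691614033215969 [-0.4328 -4.6171 -0.6319]
```

View pics/wrist0.png

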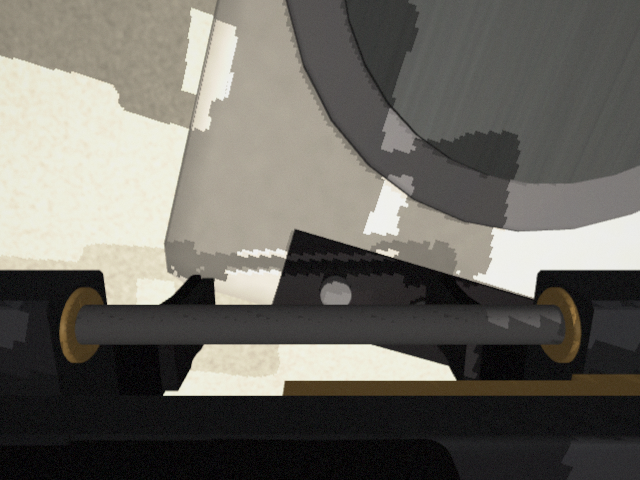

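```bash
python3 -m creep '{"dp":[[0,0,-5],[0,0,-3],[-0.43,-4.6,-0.2],[-0.43,-4.6,-0.2],[-0.43,-4.6,-0.2],[-0.43,-4.6,-0.2],[-0.43,-4.6,-0.2],[-0.43,-4.6,-0.2],[-0.43,-4.6,-0.2],[-0.43,-4.6,-0.2],[-0.43,-4.6,-0.2],[-0.43,-4.6,-0.2],[-0.43,-4.6,-0.2],[-0.43,-4.6,-0.2],[-0.43,-4.6,-0.1],[-0.43,-4.6,-0.1],[-0.43,-4.6,0],[-0.43,-4.6,0],[-0.43,-4.6,0],[0,0,0]],"turn":[[0,0,0],[0,0,0],[0,0,-4.7],[0,0,-4.7],[0,0,-4.7],[0,0,-4.7],[0,0,-4.7],[0,0,-4.7],[0,0,-4.7],[0,0,-4.7],[0,0,-4.7],[0,0,-4.7],[0,0,-4.7],[0,0,-4.7],[0,0,-4.7],[0,0,-4.7],[0,0,-4.7],[0,0,-4.7],[0,0,-4.7],[0,0,0]]}' -1 60
cat > look.py <<'E'
import sys
from h import *
np.set_printoptions(precision=4,suppress=True)
tag=sys.argv[1]
o=robot.get_obs();print(o['time'],o['q'],o['position'],o['tool_rot'],o['ft_force'],o['grip_width'])
for n in sys.argv[2].split(','):
    c=cam(n,n+tag+'.png')
    for k in sys.argv[3].split(',') if len(sys.argv)>3 else []:
        print(n,k,[(round(d['confidence'],2),toworld(c,d['point'])) for d in robot.tip_of(k,n)[:2]])
E
python3 look.py 1 wrist flat,gap,bar,post_hinge,fixture,holddown_knob
```

```text
time: 2.85
position: [0.5436, 0.0324, 0.3287]
tool_rot: [0.998, 0.063, -0.0, -0.001]
ft_force: [0.1, 0.5, 0.2]
grip_width: 0.0871
2.85 [-0.1471  0.3077  1.4931  0.0025  1.3422 -0.2729] [0.5436 0.0324 0.3287] [ 0.998   0.0626 -0.0004 -0.0013] [0.0754 0.4884 0.246 ] 0.08707308520323002
wrist flat [(0.82, array([0.5393, 0.1455, 0.0785]))]
wrist gap []
wrist bar [(0.91, array([0.5425, 0.0497, 0.0867])), (0.29, array([0.5395, 0.1437, 0.0791]))]
wrist post_hinge [(0.69, array([0.6224, 0.1598, 0.121 ]))]
wrist fixture []
wrist holddown_knob [(0.79, array([0.5411, 0.1486, 0.2207]))]
```

View pics/wrist1.png

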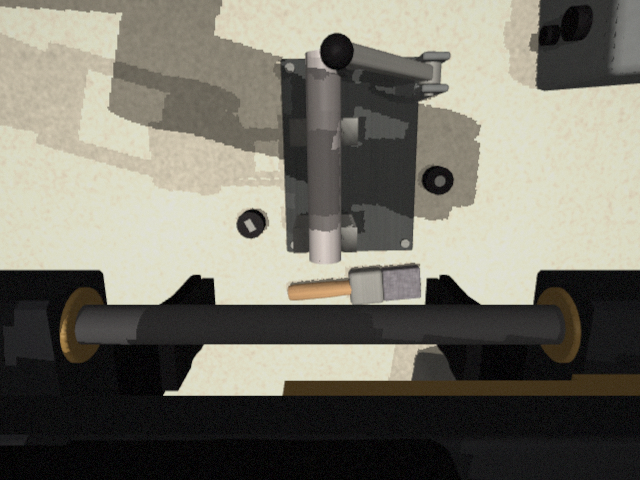

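Run:
```python
from h import *
im=cv2.imread('pics/wrist1.png');cv2.imwrite('pics/w1c.png',cv2.resize(im[30:180,265:425],None,fx=5,fy=4,interpolation=cv2.INTER_CUBIC))
c=robot.calibration('wrist')
np.set_printoptions(precision=4,suppress=True)
m=robot.masks_of('bar','wrist')[0]['pixels']
for v in range(55,265,12):
    u=np.where(m[v])[0]; print(v,u.min() if len(u) else 0,u.max() if len(u) else 0)
for yaw in (.1,.115,.13):
  for yy in (-.07,.122):
    for x in (-.016,0,.016):
        P=np.array([.545,.049,.088])+R.from_euler('z',yaw).apply([x,yy,0]);print(yaw,yy,x,proj(c,P))
```

```text
55 305 319
67 304 326
79 305 341
91 306 341
103 306 340
115 306 340
127 306 340
139 307 340
151 307 340
163 307 340
175 307 340
187 308 340
199 308 341
211 309 341
223 308 340
235 308 340
247 309 340
259 309 339
0.1 -0.07 -0.016 (np.float64(303.9501808850036), np.float64(251.1337499173762))
0.1 -0.07 0 (np.float64(319.99443678048357), np.float64(251.37568311120245))
0.1 -0.07 0.016 (np.float64(336.03368703474615), np.float64(251.61754082438475))
0.1 0.122 -0.016 (np.float64(305.3595157858749), np.float64(42.207117089840494))
0.1 0.122 0 (np.float64(323.43386613977424), np.float64(42.516387578544595))
0.1 0.122 0.016 (np.float64(341.5018640133353), np.float64(42.82554936985923))
0.115 -0.07 -0.016 (np.float64(305.0033489877286), np.float64(251.37382323151076))
0.115 -0.07 0 (np.float64(321.04725661592107), np.float64(251.38395279116392))
0.115 -0.07 0.016 (np.float64(337.0906639158922), np.float64(251.39408203492738))
0.115 0.122 -0.016 (np.float64(303.2922159490082), np.float64(42.482760292940554))
0.115 0.122 0 (np.float64(321.36675334383574), np.float64(42.497841325083556))
0.115 0.122 0.016 (np.float64(339.4406557477705), np.float64(42.51292182740278))
0.13 -0.07 -0.016 (np.float64(306.0597039809206), np.float64(251.5986228336953))
0.13 -0.07 0 (np.float64(322.10009756070735), np.float64(251.3770125670105))
0.13 -0.07 0.016 (np.float64(338.14449650336235), np.float64(251.15534696318394))
0.13 0.122 -0.016 (np.float64(301.2299034512475), np.float64(42.79195942140183))
0.13 0.122 0 (np.float64(319.299580784081), np.float64(42.512938081204084))
0.13 0.122 0.016 (np.float64(337.3743413006605), np.float64(42.2338382494697))
```

View pics/w1c.png

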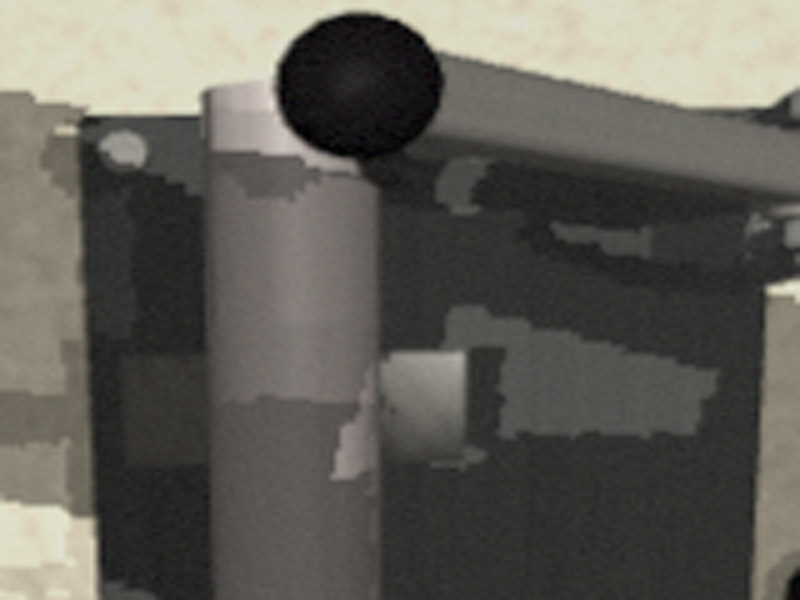

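Run:
```python
from h import *
im=cv2.imread('pics/wrist1.png');cv2.imwrite('pics/w1d.png',cv2.resize(im[170:270,270:430],None,fx=5,fy=5,interpolation=cv2.INTER_CUBIC))
```

```text
(no output)
```

View pics/w1d.png

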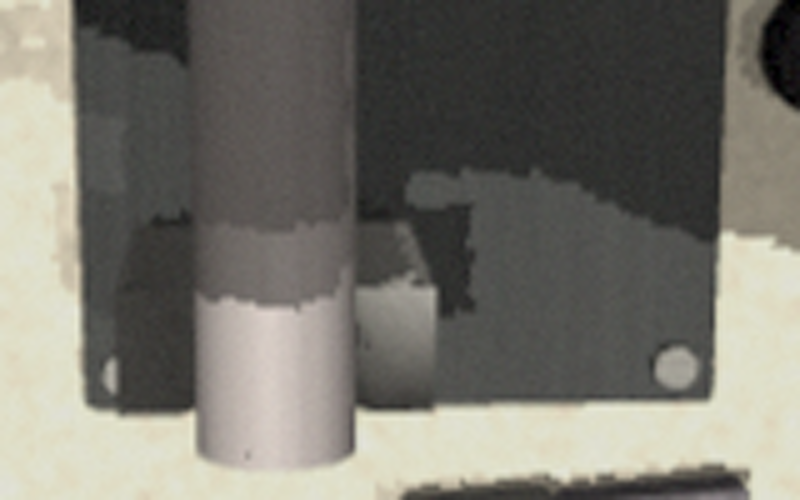

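Run:
```python
from h import *
from scipy.optimize import least_squares
c=robot.calibration('wrist')
L=[((.105,-.085,.01),(412.4,250)),((-.045,-.085,.01),(287.4,252)),((-.045,.13,.01),(281.4,59.3)),
((.032,-.065,.085),(357.2,251.6)),((.032,-.04,.085),(357.2,227.6)),((.032,.04,.085),(358.2,146)),((.032,.065,.085),(358.2,118))]
def f(p):
    r=R.from_euler('z',p[2]);return np.concatenate([np.array(proj(c,r.apply(a)+[p[0],p[1],0]))-b for a,b in L])
s=least_squares(f,[.545,.049,.12]);print(s.x,s.fun.round(1).reshape(-1,2))
x,y,w=s.x
for yy in (-.07,.122):
  for xx in (-.016,.016):
    print(yy,xx,proj(c,R.from_euler('z',w).apply([xx,yy,.088])+[x,y,0]))
print(proj(c,R.from_euler('z',w).apply([0,-.07,.104])+[x,y,0]),proj(c,R.from_euler('z',w).apply([0,.122,.104])+[x,y,0]))
```

```text
[0.54928005 0.04218543 0.12903815] [[ 0.6  0.6]
 [-0.4  0.3]
 [-0.9 -1.2]
 [ 0.1  0.9]
 [ 0.3  0.6]
 [ 0.  -0.6]
 [ 0.3 -0.2]]
-0.07 -0.016 (np.float64(309.56055943488883), np.float64(258.6849003777046))
-0.07 0.016 (np.float64(341.5108013095481), np.float64(258.27782885193517))
0.122 -0.016 (np.float64(305.41989906858475), np.float64(51.76489708234888))
0.122 0.016 (np.float64(341.39187107901245), np.float64(51.25188063775548))
(np.float64(325.75832690844743), np.float64(263.24036766514126)) (np.float64(323.56491237422654), np.float64(47.89469169909802))
```

```bash
python3 look.py 2 wrist,top,side flat,gap,bar,post_hinge,fixture,holddown_knob
python3 - <<'E'
from h import *
m=robot.masks_of('bar','wrist')[0]['pixels']
v,u=np.where(m);print(u.min(),u.max(),v.min(),v.max())
E
```

```text
3.25 [-0.1578  0.3098  1.4907 -0.0002  1.3411 -0.2729] [0.5455 0.0256 0.3285] [ 0.9983  0.0576 -0.      0.0001] [0.1598 0.1709 0.5136] 0.0870399593138819
wrist flat [(0.8, array([0.5378, 0.145 , 0.0803]))]
wrist gap []
wrist bar [(0.63, array([0.5448, 0.0513, 0.0876]))]
wrist post_hinge [(0.55, array([ 0.6741,  0.0644, -0.0029]))]
wrist fixture []
wrist holddown_knob [(0.7, array([0.5383, 0.1504, 0.2207])), (0.48, array([0.5414, 0.051 , 0.0881]))]
top flat [(0.79, array([0.5413, 0.1466, 0.0747])), (0.67, array([ 0.4714, -0.0129, -0.008 ]))]
top gap []
top bar []
top post_hinge [(0.88, array([0.6182, 0.1583, 0.1275]))]
top fixture []
top holddown_knob []
side flat [(0.63, array([0.6691, 0.0662, 0.0014])), (0.61, array([0.5352, 0.1473, 0.0787]))]
side gap [(0.64, array([0.5432, 0.0485, 0.085 ])), (0.26, array([0.6561, 0.3078, 0.0031]))]
side bar [(0.95, array([0.5453, 0.0464, 0.0874]))]
side post_hinge [(0.92, array([0.6198, 0.1588, 0.1271])), (0.69, array([0.5351, 0.145 , 0.076 ]))]
side fixture [(0.81, array([0.5456, 0.051 , 0.0011]))]
side holddown_knob [(0.82, array([0.5415, 0.1474, 0.2275])), (0.41, array([0.6165, 0.1533, 0.1239]))]
302 339 41 255
```

Run:
```python
from h import *
im=cv2.imread('pics/wrist2.png');cv2.imwrite('pics/w2c.png',cv2.resize(im[35:265,265:425],None,fx=5,fy=2.6,interpolation=cv2.INTER_CUBIC))
```

```text
(no output)
```

View pics/w2c.png

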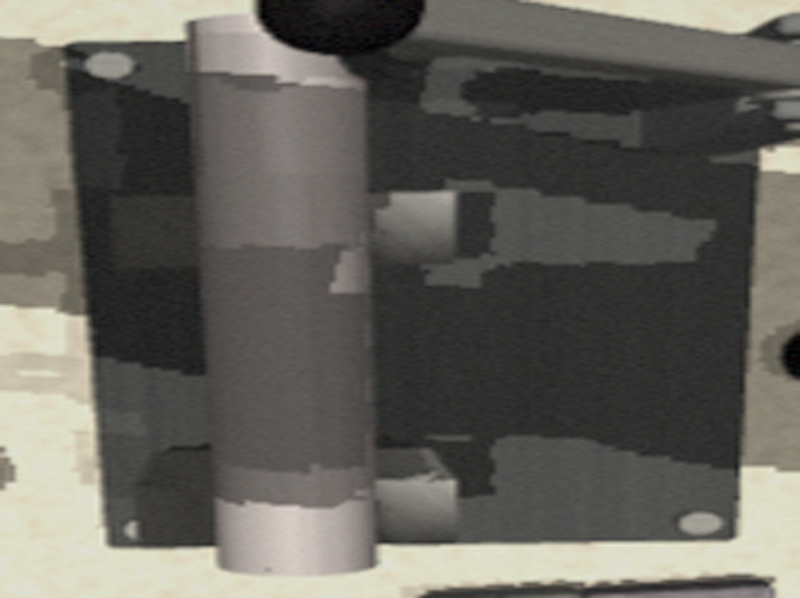

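Run:
```python
from h import *
from scipy.optimize import least_squares
c=robot.calibration('wrist')
print(robot.get_obs()['position'])
L=[((.105,-.085,.01),(412,241.9)),((-.045,-.085,.01),(286.4,245.4)),((-.045,.13,.01),(278.6,51.5)),
((.032,-.065,.085),(356.4,243)),((.032,-.04,.085),(356.4,218.8)),((.032,.04,.085),(356.2,136.2)),((.032,.065,.085),(356.2,108.5))]
def f(p):
    r=R.from_euler('z',p[2]);return np.concatenate([np.array(proj(c,r.apply(a)+[p[0],p[1],0]))-b for a,b in L])
s=least_squares(f,[.545,.049,.12]);print(s.x,s.fun.round(1).reshape(-1,2))
```

```text
[0.54523816 0.02696488 0.32856605]
[0.54642959 0.0518509  0.14136722] [[ 0.8  1. ]
 [-0.1  0.3]
 [-1.  -1.5]
 [ 0.1  1. ]
 [ 0.1  0.6]
 [ 0.1 -0.4]
 [ 0.1 -0.5]]
```

```bash
cat > plan.py <<'E'
from h import *
np.set_printoptions(precision=3,suppress=True)
F=np.array([.5458,.0498,0]);YAW=.135
Rf=R.from_euler('z',YAW)
def tgt(tilt,back,gl=(0,-.02,.088)):
    # tilt deg about tool y from straight down; back = distance of grasp point behind G
    Rt=Rf*R.from_euler('x',180,degrees=True)*R.from_euler('y',tilt,degrees=True)
    return F+Rf.apply(gl)+Rt.apply([0,0,.019-back]),Rt
def need(tilt,back,n,gl=(0,-.02,.088),cur=None):
    P,Rt=tgt(tilt,back,gl)
    o=robot.get_obs()
    R0=R.from_quat(o['tool_rot']);p=o['position']
    rv=(R0.inv()*Rt).as_rotvec(degrees=True)
    st=R.from_rotvec(rv/n,degrees=True)
    S=sum((R0*R.from_rotvec(rv/n*i,degrees=True)).as_matrix() for i in range(n))
    print('rows',n,'dp',np.linalg.solve(S,P-p)*100,'turn',rv/n,'| total dp now-frame',R0.inv().apply(P-p)*100,'tot',rv)
E
python3 - <<'E'
from plan import *
need(-50,.09,7)
print(tgt(-50,.09)[0])
E
```

```text
rows 7 dp [ 1.845 -0.052  2.362] turn [-0.062 -7.143 -0.133] | total dp now-frame [ 5.797 -0.356 19.493] tot [ -0.435 -49.998  -0.934]
[0.602 0.037 0.134]
```

```bash
python3 -m creep '{"dp":[[1.8,-0.05,2.3],[1.9,-0.05,2.4],[1.9,-0.05,2.4],[1.9,-0.05,2.4],[1.9,-0.05,2.4],[1.8,-0.05,2.3],[1.7,-0.05,2.3],[0,0,0],[0,0,0],[0,0,0]],"turn":[[-0.06,-7.1,-0.13],[-0.06,-7.1,-0.13],[-0.06,-7.1,-0.13],[-0.06,-7.1,-0.13],[-0.06,-7.1,-0.13],[-0.06,-7.1,-0.13],[-0.06,-7.1,-0.13],[0,0,0],[0,0,0],[0,0,0]]}'
python3 look.py 3 wrist,side; python3 -c "
from plan import *
need(-50,.0,4)"
```

```text
time: 5.35
position: [0.6048, 0.0371, 0.1387]
tool_rot: [0.907, 0.061, -0.416, 0.029]
ft_force: [0.6, 0.2, 0.7]
grip_width: 0.087
5.35 [-0.0512  1.0221  0.9028 -0.1603  2.0625 -0.1969] [0.6048 0.0371 0.1387] [ 0.907   0.0607 -0.4158  0.0286] [0.5885 0.2259 0.6838] 0.08701412379984937
rows 4 dp [ 0.062 -0.017  2.415] turn [ 0.01  -0.229 -0.029] | total dp now-frame [ 0.191 -0.069  9.659] tot [ 0.04  -0.917 -0.115]
```

View pics/wrist3.png

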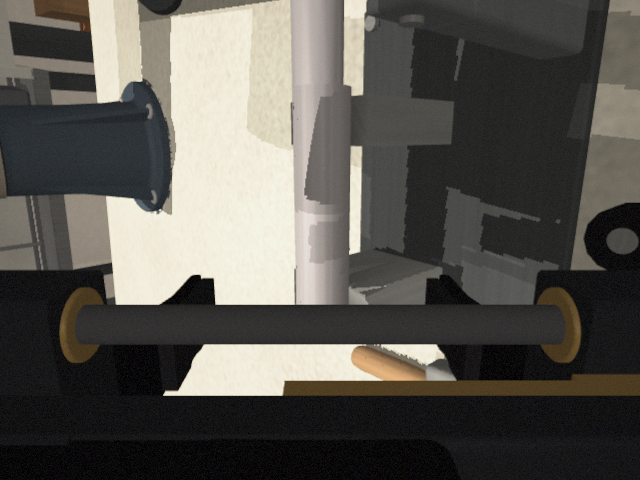

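View pics/side3.png

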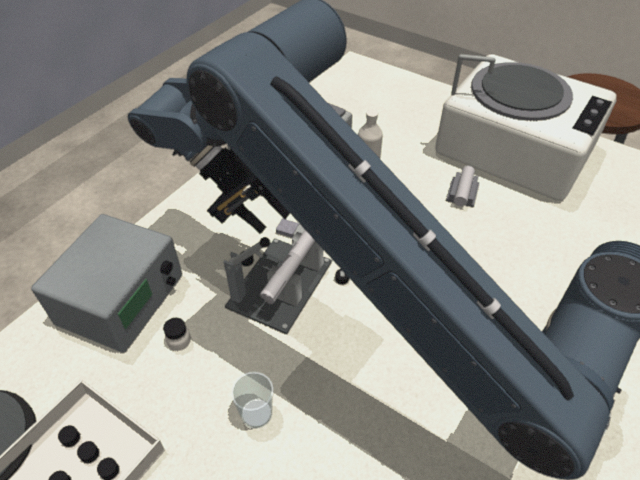

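Run:
```python
from plan import *
im=cv2.imread('pics/wrist3.png');cv2.imwrite('pics/w3c.png',cv2.resize(im[0:150,270:370],None,fx=6,fy=4,interpolation=cv2.INTER_CUBIC))
c=robot.calibration('wrist')
Rm,t=T(c)
# predict silhouette of round bar for end rows
for yy in (-.02,.02,.06,.08,.1,.12):
    pts=[proj(c,F+Rf.apply([.016*np.sin(a),yy,.088+.016*np.cos(a)])) for a in np.linspace(0,2*np.pi,181)]
    pts=np.array(pts);print(yy,pts[:,0].min().round(1),pts[:,0].max().round(1),pts[:,1].mean().round(1))
print(robot.get_obs()['position'])
```

```text
-0.02 294.9 348.8 248.6
0.02 293.7 349.9 180.9
0.06 292.5 351.1 107.3
0.08 291.9 351.8 68.1
0.1 291.2 352.4 27.1
0.12 290.5 353.1 -15.8
[0.605 0.037 0.14 ]
```

View pics/w3c.png

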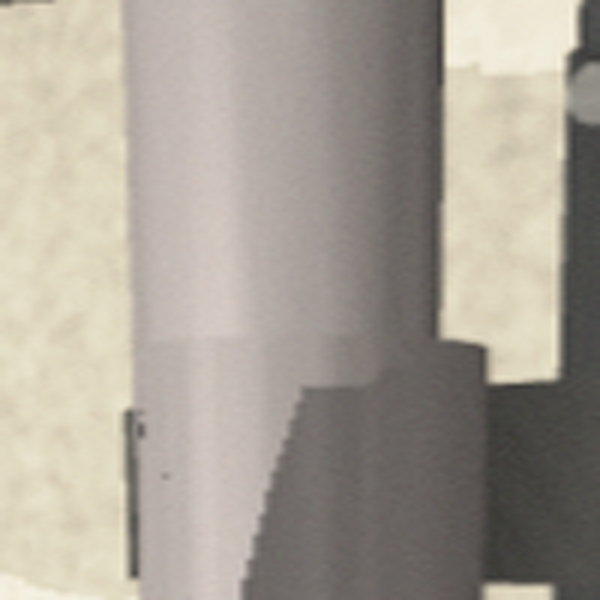

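```bash
python3 -m creep '{"dp":[[0.1,-0.03,2],[0.1,-0.03,2.5],[0,0,2.3],[0,0,1.6],[0,0,0.9],[0,0,0.35],[0,0,0],[0,0,0],[0,0,0]],"turn":[[0,-0.5,-0.05],[0,-0.4,-0.05],[0,0,0],[0,0,0],[0,0,0],[0,0,0],[0,0,0],[0,0,0],[0,0,0]]}'
python3 look.py 4 side;  python3 -c "
from plan import *
need(-50,.0,1)"
```

```text
time: 6.35
position: [0.5319, 0.0281, 0.0718]
tool_rot: [0.902, 0.062, -0.425, 0.028]
ft_force: [-0.2, 0.6, -0.1]
grip_width: 0.087
6.35 [-0.0672  1.0203  1.1515 -0.1612  1.8373 -0.1736] [0.5319 0.0281 0.0718] [ 0.9025  0.0615 -0.4254  0.0285] [-0.1989  0.5885 -0.0688] 0.08703801908299946
rows 1 dp [-0.179  0.04  -0.448] turn [-0.006  0.509  0.073] | total dp now-frame [-0.179  0.04  -0.448] tot [-0.006  0.509  0.073]
```

View pics/side4.png

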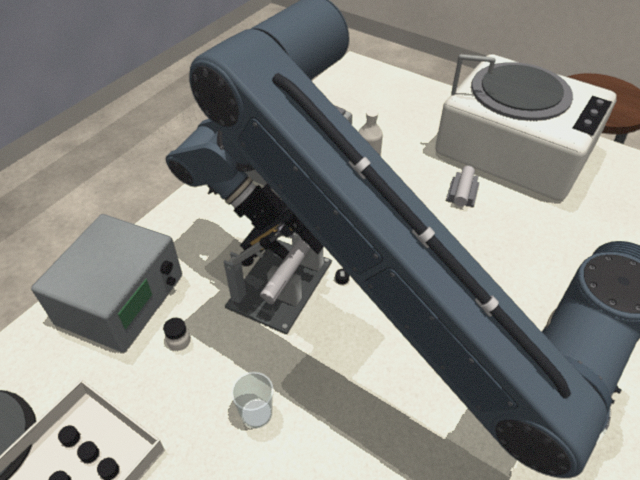

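```bash
python3 -m creep '{"dp":[[-0.1,0.04,-0.2],[-0.08,0,-0.25],[0,0,0],[0,0,0],[0,0,0]],"turn":[[0,0.5,0.07],[0,0,0],[0,0,0],[0,0,0],[0,0,0]]}'; python3 -c "
from plan import *
need(-50,.0,1)"
python3 -m creep '{"dp":[[0,0,0],[0,0,0],[0,0,0],[0,0,0],[0,0,0],[0,0,0],[0,0,0],[0,0,0]],"turn":[[0,0,0],[0,0,0],[0,0,0],[0,0,0],[0,0,0],[0,0,0],[0,0,0],[0,0,0]]}' 1 5
python3 -c "
from plan import *
need(-50,.0,1)"
```

```text
time: 6.9
position: [0.5333, 0.028, 0.0754]
tool_rot: [0.904, 0.061, -0.423, 0.028]
ft_force: [-0.5, 0.4, 0.3]
grip_width: 0.0872
rows 1 dp [ 0.026  0.01  -0.084] turn [-0.027  0.112  0.015] | total dp now-frame [ 0.026  0.01  -0.084] tot [-0.027  0.112  0.015]
time: 7.7
position: [0.5333, 0.028, 0.0756]
tool_rot: [0.904, 0.061, -0.423, 0.028]
ft_force: [-0.1, -0.5, 0.4]
grip_width: 0.0316
rows 1 dp [ 0.032  0.009 -0.074] turn [-0.025  0.105  0.011] | total dp now-frame [ 0.032  0.009 -0.074] tot [-0.025  0.105  0.011]
```

```bash
python3 -m creep '{"dp":[[0,0,0],[0,0,0],[0,0,0]],"turn":[[0,0,0],[0,0,0],[0,0,0]]}' 1 40
python3 look.py 5 wrist
```

```text
time: 8.0
position: [0.5333, 0.028, 0.0755]
tool_rot: [0.904, 0.061, -0.422, 0.028]
ft_force: [-0.2, 0.3, 1.0]
grip_width: 0.0308
8.0 [-0.0676  1.0134  1.1513 -0.1603  1.8379 -0.1739] [0.5333 0.028  0.0755] [ 0.9039  0.0611 -0.4225  0.0283] [-0.2093  0.2514  0.9751] 0.030751099012888607
```

View pics/wrist5.png

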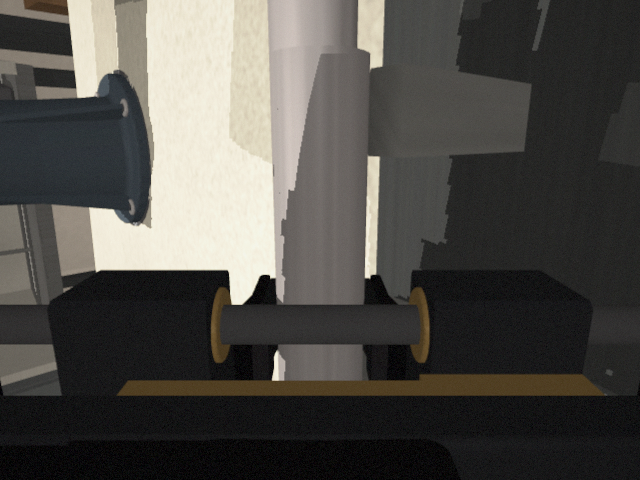

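```bash
python3 -m creep '{"dp":[[0.225,0,-0.013],[0.225,0,-0.013],[0.225,0,-0.013],[0.225,0,-0.013],[0.225,0,-0.013],[0.225,0,-0.013],[0.225,0,-0.013],[0.225,0,-0.013],[0.225,0,-0.013],[0.225,0,-0.013],[0,0,0],[0,0,0],[0,0,0],[0,0,0]],"turn":[[0,6.8,0],[0,6.8,0],[0,6.8,0],[0,6.8,0],[0,6.8,0],[0,6.8,0],[0,6.8,0],[0,6.8,0],[0,6.8,0],[0,6.8,0],[0,0,0],[0,0,0],[0,0,0],[0,0,0]]}'
python3 look.py 6 wrist,top flat,bar; python3 -c "
from plan import *
need(18,.0,1)"
```

```text
time: 9.45
position: [0.5536, 0.0325, 0.069]
tool_rot: [0.987, 0.068, 0.146, -0.013]
ft_force: [-1.0, -2.4, -1.5]
grip_width: 0.0309
9.45 [-0.2004  0.6179  1.9605  0.3458  0.3043 -0.6552] [0.5536 0.0325 0.069 ] [ 0.9869  0.0682  0.1457 -0.013 ] [-1.0477 -2.3531 -1.5085] 0.03086426463950833
wrist flat []
wrist bar [(0.57, array([0.5421, 0.0525, 0.086 ]))]
top flat [(0.77, array([0.5404, 0.145 , 0.0897]))]
top bar [(0.52, array([0.5399, 0.0474, 0.0843]))]
rows 1 dp [ 0.074  0.188 -0.069] turn [-0.381  1.147  0.052] | total dp now-frame [ 0.074  0.188 -0.069] tot [-0.381  1.147  0.052]
```

View pics/wrist6.png

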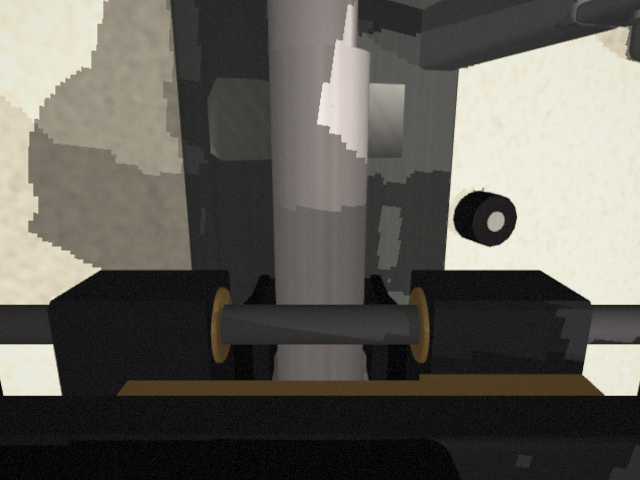

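```bash
python3 -m creep '{"dp":[[0,0,0],[0,0,0],[0,0,0],[0,0,0],[0,0,0],[-0.281,0,-0.021],[-0.281,0,-0.021],[-0.281,0,-0.021],[-0.281,0,-0.021],[-0.281,0,-0.021],[-0.281,0,-0.021],[-0.281,0,-0.021],[-0.281,0,-0.021],[0,0,0],[0,0,0],[0,0,0]],"turn":[[0,0,0],[0,0,0],[0,0,0],[0,0,0],[0,0,0],[0,-8.55,0],[0,-8.55,0],[0,-8.55,0],[0,-8.55,0],[0,-8.55,0],[0,-8.55,0],[0,-8.55,0],[0,-8.55,0],[0,0,0],[0,0,0],[0,0,0]]}' -1
python3 look.py 7 wrist,top flat,bar; python3 -c "
from plan import *
need(-51,.0,1)"
```

```text
time: 11.35
position: [0.534, 0.0318, 0.0757]
tool_rot: [0.904, 0.067, -0.421, 0.024]
ft_force: [0.5, 0.9, 0.5]
grip_width: 0.087
11.35 [-0.0641  1.012   1.1508 -0.1533  1.8363 -0.1836] [0.534  0.0318 0.0757] [ 0.9044  0.0666 -0.4207  0.0238] [0.4888 0.9247 0.4976] 0.08698690192273974
wrist flat []
wrist bar [(0.59, array([0.5429, 0.0527, 0.087 ]))]
top flat []
top bar []
rows 1 dp [-0.09   0.365  0.069] turn [-0.208 -1.148  0.781] | total dp now-frame [-0.09   0.365  0.069] tot [-0.208 -1.148  0.781]
```

View pics/wrist7.png

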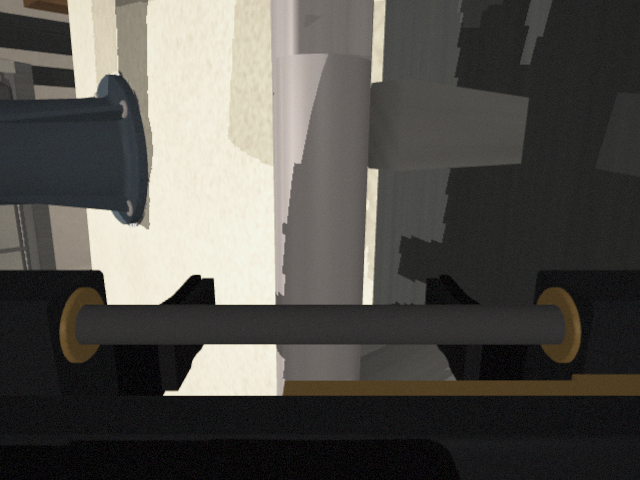

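Run:
```python
from plan import *
im=cv2.imread('pics/wrist7.png')[0:80,260:390];im=cv2.convertScaleAbs(im,alpha=1.6,beta=-90);cv2.imwrite('pics/w7c.png',cv2.resize(im,None,fx=6,fy=6,interpolation=cv2.INTER_CUBIC))
c=robot.calibration('wrist')
for y in (.075,.085,.09):
  pts=np.array([proj(c,F+Rf.apply([.016*np.sin(a),y,.088+.016*np.cos(a)])) for a in np.linspace(0,2*np.pi,181)])
  print('sil',pts[:,0].min(),pts[:,0].max())
  for N in (60,65,70,75):
    print(y,N,[np.round(proj(c,F+Rf.apply([.016*np.sin(np.radians(a)),y,.088+.016*np.cos(np.radians(a))])),1) for a in (N-46.6,N+46.6)])
```

```text
sil 269.09373616429355 369.8275712906274
0.075 60 [array([286.7,  44.5]), array([364.1,  48.6])]
0.075 65 [array([290.5,  44. ]), array([366.1,  49.4])]
0.075 70 [array([294.6,  43.5]), array([367.6,  50.3])]
0.075 75 [array([299. ,  43.2]), array([368.8,  51.1])]
sil 268.61186809979716 371.2146094327573
0.085 60 [array([286.5,   6.4]), array([365.5,  11.8])]
0.085 65 [array([290.4,   5.6]), array([367.5,  13. ])]
0.085 70 [array([294.6,   4.9]), array([369. ,  14.2])]
0.085 75 [array([299. ,   4.4]), array([370.2,  15.5])]
sil 268.3641585775008 371.9295372179109
0.09 60 [array([286.4, -13.3]), array([366.2,  -7.1])]
0.09 65 [array([290.3, -14.2]), array([368.2,  -5.7])]
0.09 70 [array([294.6, -15. ]), array([369.7,  -4.3])]
0.09 75 [array([299.1, -15.6]), array([370.9,  -2.9])]
```

View pics/w7c.png

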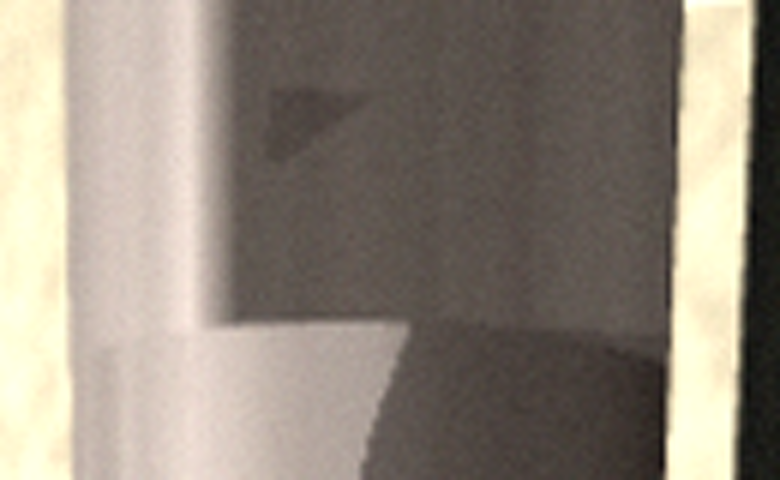

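```bash
python3 -m creep '{"dp":[[-0.05,0.2,0.03],[-0.04,0.1,0.03],[0,0,0],[0,0,0],[0,0,0]],"turn":[[-0.2,0,0.5],[0,0,0.28],[0,0,0],[0,0,0],[0,0,0]]}'; python3 -c "
from plan import *
need(-50,.0,1)"
python3 -m creep '{"dp":[[0,0,0],[0,0,0],[0,0,0],[0,0,0],[0,0,0],[0,0,0],[0,0,0]],"turn":[[0,0,0],[0,0,0],[0,0,0],[0,0,0],[0,0,0],[0,0,0],[0,0,0]]}' 1 40
python3 -c "
from plan import *
need(-50,.0,1)"
```

```text
time: 12.15
position: [0.5336, 0.0288, 0.0747]
tool_rot: [0.904, 0.061, -0.422, 0.028]
ft_force: [0.2, 0.2, -1.0]
grip_width: 0.087
rows 1 dp [-0.058  0.081 -0.093] turn [-0.026 -0.012  0.024] | total dp now-frame [-0.058  0.081 -0.093] tot [-0.026 -0.012  0.024]
time: 12.85
position: [0.5337, 0.0288, 0.0749]
tool_rot: [0.904, 0.061, -0.421, 0.028]
ft_force: [-0.3, 0.2, -0.2]
grip_width: 0.0391
rows 1 dp [-0.05   0.079 -0.083] turn [-0.02  -0.023  0.019] | total dp now-frame [-0.05   0.079 -0.083] tot [-0.02  -0.023  0.019]
```

Still closing; finish the grip, then turn 70°.

```bash
python3 -m creep '{"dp":[[0,0,0],[0,0,0],[0,0,0],[0,0,0]],"turn":[[0,0,0],[0,0,0],[0,0,0],[0,0,0]]}' 1 40
python3 -m creep '{"dp":[[0.225,0,-0.013],[0.225,0,-0.013],[0.225,0,-0.013],[0.225,0,-0.013],[0.225,0,-0.013],[0.225,0,-0.013],[0.225,0,-0.013],[0.225,0,-0.013],[0.225,0,-0.013],[0.225,0,-0.013],[0.06,0,0],[0,0,0],[0,0,0],[0,0,0],[0,0,0]],"turn":[[0,6.8,0],[0,6.8,0],[0,6.8,0],[0,6.8,0],[0,6.8,0],[0,6.8,0],[0,6.8,0],[0,6.8,0],[0,6.8,0],[0,6.8,0],[0,2.3,0],[0,0,0],[0,0,0],[0,0,0],[0,0,0]]}'
python3 look.py 8 wrist,top,side flat,bar,holddown_knob; python3 -c "
from plan import *
need(20,.0,1)"
```

```text
time: 13.25
position: [0.5331, 0.0287, 0.0754]
tool_rot: [0.904, 0.061, -0.422, 0.028]
ft_force: [-1.9, -0.9, 2.6]
grip_width: 0.0308
time: 14.75
position: [0.5546, 0.033, 0.0689]
tool_rot: [0.984, 0.068, 0.166, -0.014]
ft_force: [-4.8, -4.6, 4.7]
grip_width: 0.0308
14.75 [-0.2075  0.6198  1.9894  0.4965  0.247  -0.8103] [0.5546 0.033  0.0689] [ 0.9837  0.0678  0.1659 -0.0143] [-4.8371 -4.6189  4.655 ] 0.030773890652612212
wrist flat []
wrist bar [(0.77, array([0.5408, 0.0552, 0.0886]))]
wrist holddown_knob []
top flat [(0.76, array([0.5309, 0.1454, 0.0983]))]
top bar []
top holddown_knob [(0.77, array([0.5364, 0.1431, 0.2253])), (0.59, array([ 0.6206, -0.3867,  0.0001]))]
side flat [(0.89, array([0.5276, 0.1468, 0.097 ])), (0.62, array([0.4272, 0.3394, 0.0036]))]
side bar [(0.76, array([0.5437, 0.0521, 0.0886]))]
side holddown_knob [(0.78, array([0.5388, 0.1494, 0.2278]))]
rows 1 dp [ 0.048  0.219 -0.117] turn [-0.379  0.836  0.08 ] | total dp now-frame [ 0.048  0.219 -0.117] tot [-0.379  0.836  0.08 ]
```

View pics/wrist8.png

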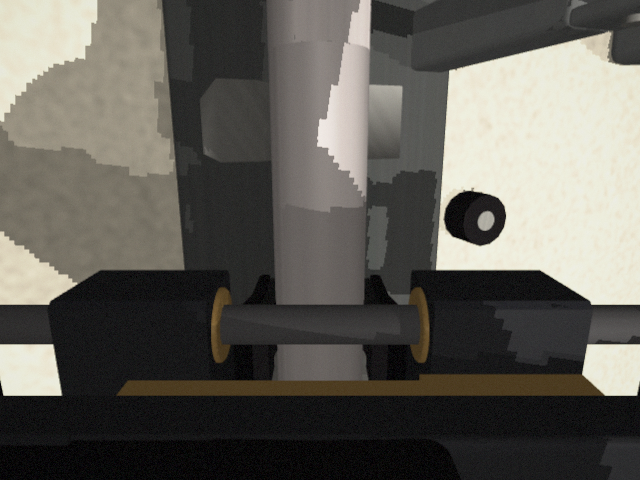

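Run:
```python
from plan import *
im=cv2.imread('pics/wrist8.png')[0:80,260:390];im=cv2.convertScaleAbs(im,alpha=1.6,beta=-90);cv2.imwrite('pics/w8c.png',cv2.resize(im,None,fx=6,fy=6,interpolation=cv2.INTER_CUBIC))
c=robot.calibration('wrist')
for y in (.075,.08):
  pts=np.array([proj(c,F+Rf.apply([.016*np.sin(a),y,.088+.016*np.cos(a)])) for a in np.linspace(0,2*np.pi,181)])
  print('sil',pts[:,0].min(),pts[:,0].max())
  for N in (-5,0,5):
    print(y,N,[np.round(proj(c,F+Rf.apply([.016*np.sin(np.radians(a)),y,.088+.016*np.cos(np.radians(a))])),1) for a in (N-46.6,N+46.6)])
```

```text
sil 267.71745868389905 370.60583034059414
0.075 -5 [array([288.7,  37. ]), array([366.5,  41.7])]
0.075 0 [array([292.8,  36.5]), array([368.1,  42.6])]
0.075 5 [array([297.2,  36. ]), array([369.3,  43.6])]
sil 267.26724198106973 371.10972362980556
0.08 -5 [array([288.4,  17.6]), array([366.9,  23.2])]
0.08 0 [array([292.6,  16.9]), array([368.6,  24.3])]
0.08 5 [array([297. ,  16.3]), array([369.8,  25.4])]
```

View pics/w8c.png

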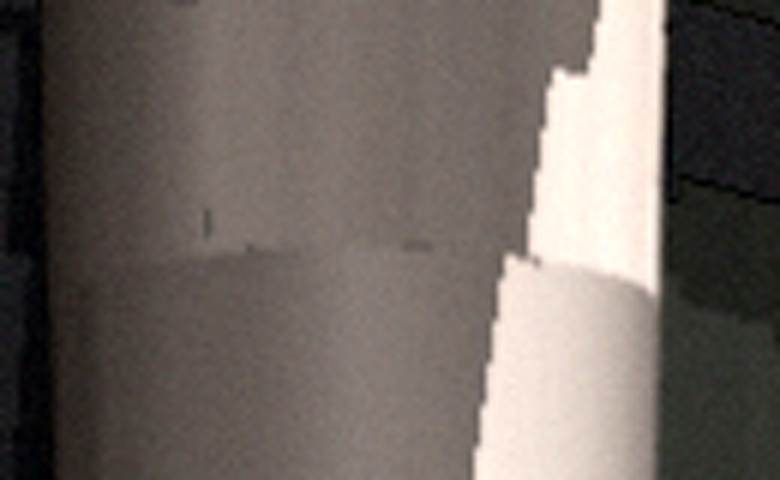

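View pics/side8.png

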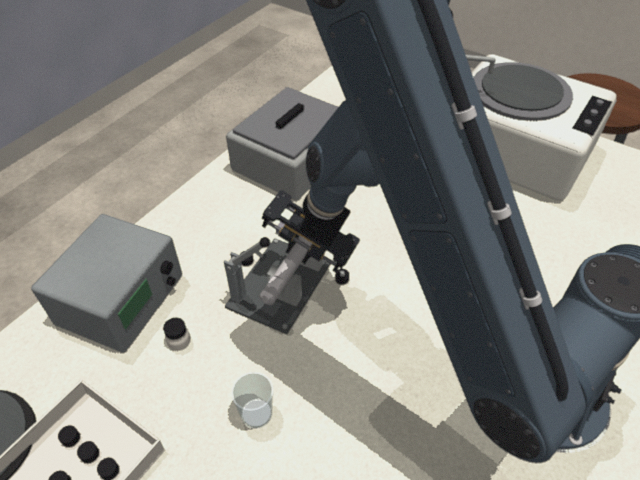

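```bash
python3 -m creep '{"dp":[[0,0,0],[0,0,0],[0,0,0],[0,0,0],[0,0,0],[0,0,0],[0,0,-1],[0,0,-2.5],[0,0,-4],[0,0,-4],[0,0,-3],[0,0,-1.5],[0,0,0],[0,0,0],[0,0,0]],"turn":[[0,0,0],[0,0,0],[0,0,0],[0,0,0],[0,0,0],[0,0,0],[0,0,0],[0,0,0],[0,0,0],[0,0,0],[0,0,0],[0,0,0],[0,0,0],[0,0,0],[0,0,0]]}' -1
python3 look.py 9 wrist,top,side flat,bar,holddown_knob,post_hinge
python3 - <<'E'
from plan import *
im=cv2.imread('pics/wrist9.png')[0:150,250:400];cv2.imwrite('pics/w9c.png',cv2.resize(im,None,fx=4,fy=4,interpolation=cv2.INTER_CUBIC))
c=robot.calibration('wrist')
for y in (.075,.1):
  pts=np.array([proj(c,F+Rf.apply([.016*np.sin(a),y,.088+.016*np.cos(a)])) for a in np.linspace(0,2*np.pi,181)])
  print('sil',pts[:,0].min(),pts[:,0].max())
  for N in (-5,0,5):
    print(y,N,[np.round(proj(c,F+Rf.apply([.016*np.sin(np.radians(a)),y,.088+.016*np.cos(np.radians(a))])),1) for a in (N-46.6,N+46.6)])
E
```

```text
time: 16.85
position: [0.5022, 0.0255, 0.2187]
tool_rot: [0.984, 0.067, 0.165, -0.015]
ft_force: [1.0, -0.5, -0.4]
grip_width: 0.0873
16.85 [-0.2548  0.2653  1.9823  0.2353  0.6002 -0.5664] [0.5022 0.0255 0.2187] [ 0.9838  0.0674  0.1651 -0.0151] [ 0.9888 -0.4746 -0.3594] 0.08729575873325555
wrist flat [(0.86, array([0.5308, 0.1473, 0.0979]))]
wrist bar [(0.57, array([0.5402, 0.0552, 0.091 ]))]
wrist holddown_knob []
wrist post_hinge [(0.35, array([ 0.6755,  0.0629, -0.0026]))]
top flat [(0.9, array([0.5309, 0.1445, 0.0958]))]
top bar [(0.96, array([0.5446, 0.0499, 0.0894]))]
top holddown_knob [(0.81, array([0.5354, 0.1446, 0.2281]))]
top post_hinge [(0.95, array([0.6175, 0.1559, 0.1227])), (0.52, array([0.5312, 0.1478, 0.0952]))]
side flat [(0.82, array([0.5302, 0.1475, 0.1004]))]
side bar [(0.57, array([0.544 , 0.053 , 0.0889]))]
side holddown_knob [(0.95, array([0.5401, 0.1454, 0.2291]))]
side post_hinge [(0.73, array([0.6164, 0.1584, 0.1286]))]
sil 295.77198518972887 342.62713081895157
0.075 -5 [array([306. ,  93.3]), array([340.2,  94.3])]
0.075 0 [array([307.9,  93.2]), array([341. ,  94.4])]
0.075 5 [array([309.8,  93.1]), array([341.7,  94.6])]
sil 295.3095623378911 343.1572970896755
0.1 -5 [array([305.8,  52. ]), array([340.7,  53.8])]
0.1 0 [array([307.7,  51.8]), array([341.5,  54.2])]
0.1 5 [array([309.6,  51.6]), array([342.2,  54.6])]
```

View pics/wrist9.png

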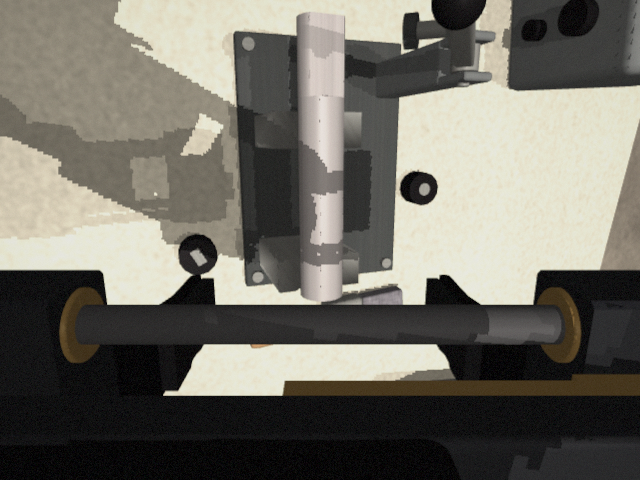

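View pics/w9c.png

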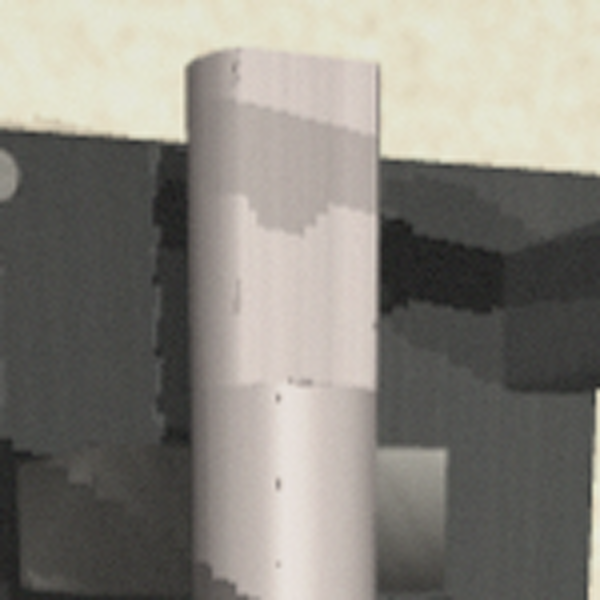

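```bash
cat >> plan.py <<'E'
def armlocal(th,r=.092,d=0.):
    return np.array([.087-r*np.cos(th)+(.006+d)*np.sin(th),.097,.125+r*np.sin(th)+(.006+d)*np.cos(th)])
def needarm(th,n,r=.092,d=0.,tilt=None,loc=None):
    t=-np.degrees(th) if tilt is None else tilt
    l=armlocal(th,r,d) if loc is None else np.array(loc)
    need(t,.019,n,gl=l)
E
python3 -c "
from plan import *
needarm(.905,10,loc=(.1,.02,.33));print(armlocal(.905,d=.05))"
```

```text
rows 10 dp [ 1.261 -0.389 -1.488] turn [-0.033 -7.106  0.029] | total dp now-frame [17.421 -3.872 -5.563] tot [ -0.331 -71.06    0.291]
[0.074 0.097 0.232]
```

```bash
python3 -m creep '{"dp":[[1.26,-0.39,-1.5],[1.26,-0.39,-1.5],[1.26,-0.39,-1.5],[1.26,-0.39,-1.5],[1.26,-0.39,-1.5],[1.26,-0.39,-1.5],[1.26,-0.39,-1.5],[1.26,-0.39,-1.5],[1.26,-0.39,-1.5],[1.26,-0.39,-1.5],[0,0,0],[0,0,0],[0,0,0],[0,0,0]],"turn":[[0,-7.1,0],[0,-7.1,0],[0,-7.1,0],[0,-7.1,0],[0,-7.1,0],[0,-7.1,0],[0,-7.1,0],[0,-7.1,0],[0,-7.1,0],[0,-7.1,0],[0,0,0],[0,0,0],[0,0,0],[0,0,0]]}' 1 40
python3 look.py 10 wrist,side; python3 -c "
from plan import *
print(robot.get_obs()['q'])
needarm(.905,5,d=.05)"
```

```text
time: 19.0
position: [0.6415, 0.0832, 0.3354]
tool_rot: [0.899, 0.063, -0.433, 0.027]
ft_force: [0.2, -0.6, 0.8]
grip_width: 0.0006
19.0 [ 0.0045  0.9557  0.548  -0.1741  2.5241 -0.2306] [0.6415 0.0832 0.3354] [ 0.8988  0.0634 -0.433   0.0272] [ 0.1785 -0.5615  0.778 ] 0.0006169439751018282
[ 0.004  0.956  0.548 -0.174  2.524 -0.231]
rows 5 dp [ 1.312 -1.53   1.678] turn [-0.017 -0.084  0.074] | total dp now-frame [ 6.554 -7.628  8.416] tot [-0.083 -0.422  0.372]
```

View pics/side10.png

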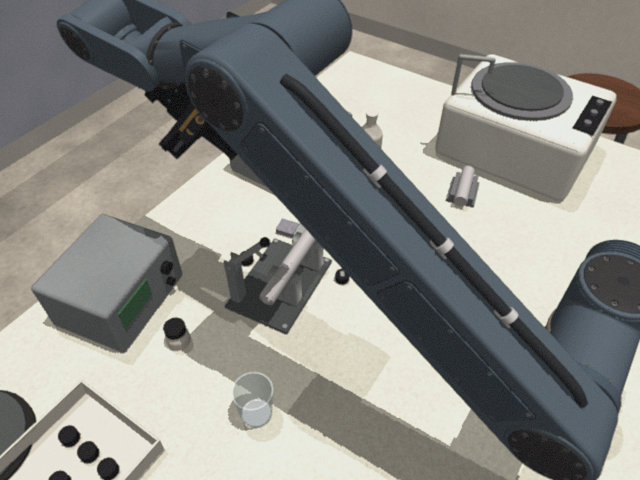

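```bash
python3 -m creep '{"dp":[[1.3,-1.5,1.6],[1.3,-1.5,1.6],[1.3,-1.5,1.6],[1.3,-1.5,1.6],[1.2,-1.5,1.6],[0,0,0],[0,0,0],[0,0,0]],"turn":[[0,0,0],[0,0,0],[0,0,0],[0,0,0],[0,0,0],[0,0,0],[0,0,0],[0,0,0]]}'
python3 look.py 11 wrist,side; python3 -c "
from plan import *
print(robot.get_obs()['q'])
needarm(.905,3,d=.0)"
```

```text
time: 19.9
position: [0.6096, 0.1543, 0.2341]
tool_rot: [0.898, 0.063, -0.434, 0.027]
ft_force: [0.6, -0.3, 0.7]
grip_width: 0.0004
19.9 [ 0.0877  0.9873  0.7407 -0.0475  2.3121 -0.0677] [0.6096 0.1543 0.2341] [ 0.8983  0.0631 -0.4339  0.0271] [ 0.6275 -0.3122  0.6508] 0.0004492094485145427
[ 0.087  0.988  0.741 -0.047  2.312 -0.068]
rows 3 dp [-0.025 -0.069  1.782] turn [-0.046 -0.096  0.118] | total dp now-frame [-0.083 -0.202  5.346] tot [-0.139 -0.288  0.353]
```

View pics/side11.png

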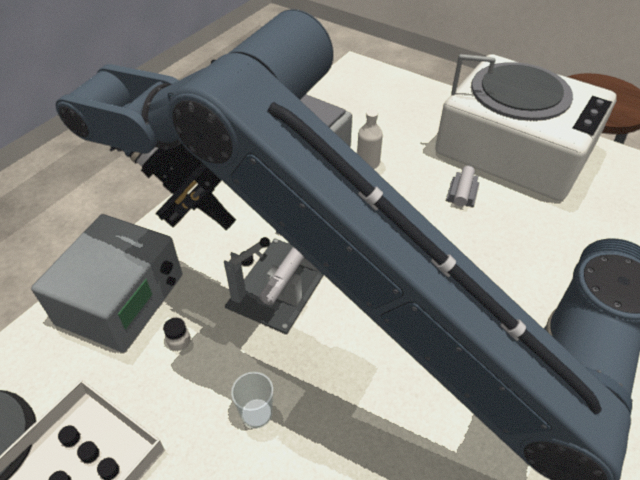

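View pics/wrist11.png

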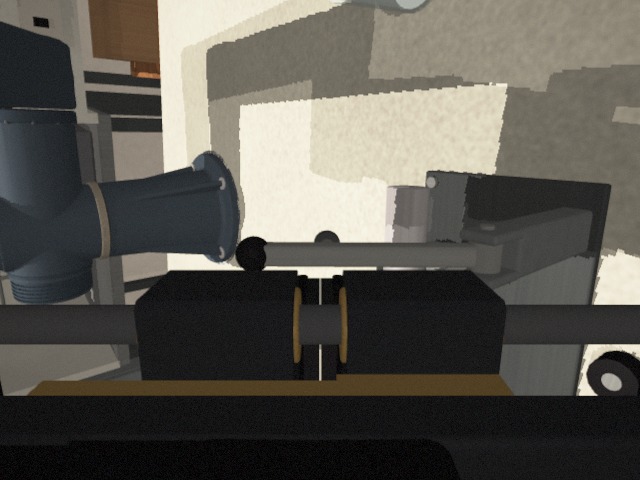

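Run:
```python
from plan import *
c=robot.calibration('wrist')
for r in (.04,.092,.128):
    l=armlocal(.905,r,-.006); print(r,np.round(proj(c,F+Rf.apply(l)),1))
o=robot.get_obs();Rt=R.from_quat(o['tool_rot'])
print(proj(c,o['position']), proj(c,o['position']+Rt.apply([0,0,.053])))
```

```text
0.04 [410.6 255.2]
0.092 [316.4 254.7]
0.128 [251.1 254.4]
(np.float64(317.4652886301735), np.float64(299.30271682603166)) (np.float64(317.959478523767), np.float64(261.6530418325256))
```

```bash
python3 -m creep '{"dp":[[-0.08,-0.2,1.5],[0,0,1.8],[0,0,1.2],[0,0,0.5],[0,0,0],[0,0,0],[0,0,0]],"turn":[[0,-0.2,0.2],[0,0,0],[0,0,0],[0,0,0],[0,0,0],[0,0,0],[0,0,0]]}'; python3 -c "
from plan import *
needarm(.905,1,d=.0)"
```

```text
time: 20.7
position: [0.5698, 0.1517, 0.2022]
tool_rot: [0.897, 0.062, -0.436, 0.028]
ft_force: [-0.5, 0.6, -0.5]
grip_width: 0.0003
rows 1 dp [-0.072  0.077  0.273] turn [-0.103 -0.001  0.201] | total dp now-frame [-0.072  0.077  0.273] tot [-0.103 -0.001  0.201]
```

Now arc about the hinge, most of the way down.

```bash
python3 -m creep '{"dp":[[-0.07,0.07,0.27],[-0.02,0,0.64],[-0.02,0,0.64],[-0.02,0,0.64],[-0.02,0,0.64],[-0.02,0,0.64],[0,0,0],[0,0,0]],"turn":[[0,0,0.2],[0,4,0],[0,4,0],[0,4,0],[0,4,0],[0,4,0],[0,0,0],[0,0,0]]}'; python3 look.py 12 wrist,side holddown_knob; python3 -c "
from plan import *
needarm(.905-np.radians(20),1,d=.0)"
```

```text
time: 21.5
position: [0.5441, 0.1478, 0.1789]
tool_rot: [0.959, 0.064, -0.275, 0.018]
ft_force: [1.3, 0.2, -0.1]
grip_width: 0.0007
21.5 [ 0.0817  0.7579  1.2307 -0.0269  1.7104 -0.0486] [0.5441 0.1478 0.1789] [ 0.9592  0.0644 -0.2748  0.0179] [ 1.2887  0.1692 -0.1477] 0.0007099162088409688
wrist holddown_knob []
side holddown_knob [(0.96, array([0.5109, 0.1405, 0.1944])), (0.25, array([ 0.5968, -0.0732,  0.0006]))]
rows 1 dp [-0.025  0.02  -0.069] turn [-0.096  0.151 -0.026] | total dp now-frame [-0.025  0.02  -0.069] tot [-0.096  0.151 -0.026]
```

View pics/wrist12.png

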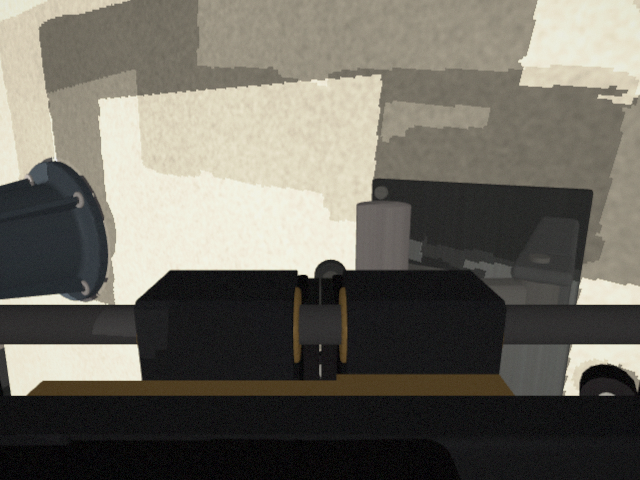

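```bash
python3 -m creep '{"dp":[[-0.02,0,0.64],[-0.02,0,0.64],[-0.02,0,0.64],[-0.02,0,0.64],[-0.02,0,0.64],[-0.02,0,0.64],[-0.02,0,0.6],[0,0,0],[0,0,0]],"turn":[[0,4,0],[0,4,0],[0,4,0],[0,4,0],[0,4,0],[0,4,0],[0,4,0],[0,0,0],[0,0,0]]}'; python3 look.py 13 side,top holddown_knob; python3 -c "
from plan import *
needarm(0,1,d=.0,tilt=-3.9)
needarm(0,1,d=.0)"
```

```text
time: 22.6
position: [0.5281, 0.1456, 0.1375]
tool_rot: [0.997, 0.067, -0.035, 0.002]
ft_force: [0.6, -0.5, 0.4]
grip_width: 0.0006
22.6 [ 0.0669  0.5665  1.6551 -0.0041  0.9901 -0.0644] [0.5281 0.1456 0.1375] [ 0.9971  0.0668 -0.0351  0.0017] [ 0.5575 -0.5206  0.3638] 0.0006216098526328224
side holddown_knob [(0.93, array([0.4928, 0.1426, 0.1337])), (0.37, array([0.5463, 0.0495, 0.0877]))]
top holddown_knob []
rows 1 dp [-0.066  0.027  0.659] turn [-0.073  0.034 -0.068] | total dp now-frame [-0.066  0.027  0.659] tot [-0.073  0.034 -0.068]
rows 1 dp [-0.066  0.027  0.659] turn [-0.07   3.934 -0.07 ] | total dp now-frame [-0.066  0.027  0.659] tot [-0.07   3.934 -0.07 ]
```

```bash
python3 -m creep '{"dp":[[-0.03,0,0.2],[-0.03,0,0.2],[0,0,0.1],[0,0,0],[0,0,0]],"turn":[[0,2,0],[0,1.9,0],[0,0,0],[0,0,0],[0,0,0]]}'
python3 -m creep '{"dp":[[0,0,0.08],[0,0,0],[0,0,0]],"turn":[[0,0,0],[0,0,0],[0,0,0]]}'
python3 -m creep '{"dp":[[0,0,0.08],[0,0,0],[0,0,0]],"turn":[[0,0,0],[0,0,0],[0,0,0]]}'
```

```text
time: 23.3
position: [0.5275, 0.1455, 0.1326]
tool_rot: [0.998, 0.067, -0.001, -0.001]
ft_force: [-0.7, 0.4, -0.4]
grip_width: 0.0004
time: 23.6
position: [0.5272, 0.1455, 0.1319]
tool_rot: [0.998, 0.067, -0.0, -0.001]
ft_force: [-0.5, 1.0, -0.2]
grip_width: 0.0003
time: 23.9
position: [0.5271, 0.1455, 0.1314]
tool_rot: [0.998, 0.067, -0.0, -0.001]
ft_force: [-0.6, 0.3, 3.6]
grip_width: 0.0003
```

```bash
python3 -m creep '{"dp":[[0,0,0.05],[0,0,0],[0,0,0]],"turn":[[0,0,0],[0,0,0],[0,0,0]]}'
python3 -m creep '{"dp":[[0,0,0.05],[0,0,0],[0,0,0]],"turn":[[0,0,0],[0,0,0],[0,0,0]]}';python3 look.py 14 side,wrist holddown_knob,flat
```

```text
time: 24.2
position: [0.5271, 0.1455, 0.1311]
tool_rot: [0.998, 0.067, -0.0, -0.001]
ft_force: [-1.3, 0.8, 6.8]
grip_width: 0.0005
time: 24.5
position: [0.5271, 0.1455, 0.1308]
tool_rot: [0.998, 0.067, -0.0, -0.001]
ft_force: [-0.5, -0.6, 6.9]
grip_width: 0.0006
24.5 [ 0.0644  0.5515  1.7156  0.0014  0.8747 -0.0705] [0.5271 0.1455 0.1308] [ 0.9978  0.0669 -0.0001 -0.0005] [-0.5075 -0.6382  6.905 ] 0.000637146909467761
side holddown_knob [(0.74, array([0.5465, 0.0466, 0.0008])), (0.66, array([0.493 , 0.1428, 0.1274]))]
side flat [(0.76, array([0.5285, 0.1475, 0.0989]))]
wrist holddown_knob []
wrist flat [(0.62, array([0.5313, 0.1484, 0.096 ])), (0.39, array([ 0.6568,  0.307 , -0.0001]))]
```

View pics/side14.png

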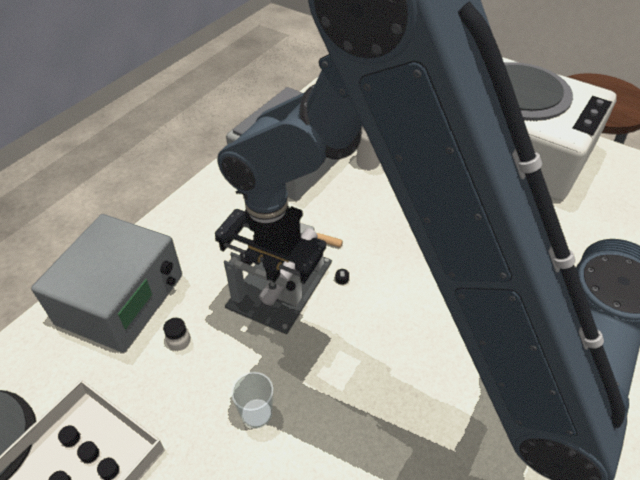

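```bash
python3 -m creep '{"dp":[[0,0,-0.5],[0,0,-2],[0,0,-4],[0,0,-5],[0,3,-4],[0,3,-2],[0,3,0],[0,2,0],[0,0,0],[0,0,0],[0,0,0]],"turn":[[0,0,0],[0,0,0],[0,0,0],[0,0,0],[0,0,0],[0,0,0],[0,0,0],[0,0,0],[0,0,0],[0,0,0],[0,0,0]]}'; python3 look.py 15 wrist,side,top holddown_knob,flat,bar
python3 - <<'E'
from plan import *
im=cv2.imread('pics/side15.png');cv2.imwrite('pics/s15c.png',cv2.resize(im[200:350,210:370],None,fx=5,fy=4,interpolation=cv2.INTER_CUBIC))
c=robot.calibration('side')
for th in (0,.057): print(th,proj(c,F+Rf.apply(armlocal(th,.128,-.006))))
E
```

```text
time: 25.9
position: [0.5412, 0.0372, 0.3044]
tool_rot: [0.998, 0.067, -0.001, -0.001]
ft_force: [-0.1, 0.0, 0.5]
grip_width: 0.0005
25.9 [-0.1382  0.3271  1.5332  0.0015  1.284  -0.2732] [0.5412 0.0372 0.3044] [ 0.9977  0.0672 -0.0012 -0.001 ] [-0.0665  0.0118  0.4957] 0.0004814862107209183
wrist holddown_knob [(0.74, array([0.4927, 0.1442, 0.1222])), (0.23, array([0.6199, 0.1587, 0.1199]))]
wrist flat [(0.95, array([0.5319, 0.1496, 0.0985]))]
wrist bar [(0.71, array([0.5438, 0.0524, 0.0875])), (0.45, array([0.5346, 0.148 , 0.0973]))]
side holddown_knob [(0.64, array([0.4897, 0.1385, 0.1263]))]
side flat [(0.67, array([0.5319, 0.149 , 0.0992]))]
side bar [(0.72, array([0.5455, 0.0547, 0.0892]))]
top holddown_knob [(0.64, array([0.4892, 0.1365, 0.1249]))]
top flat [(0.68, array([0.5309, 0.1457, 0.0965]))]
top bar [(0.53, array([0.6514, 0.3035, 0.    ]))]
0 (np.float64(289.22767141769907), np.float64(284.87843798530247))
0.057 (np.float64(288.9794874013141), np.float64(282.4990503469731))
```

View pics/s15c.png

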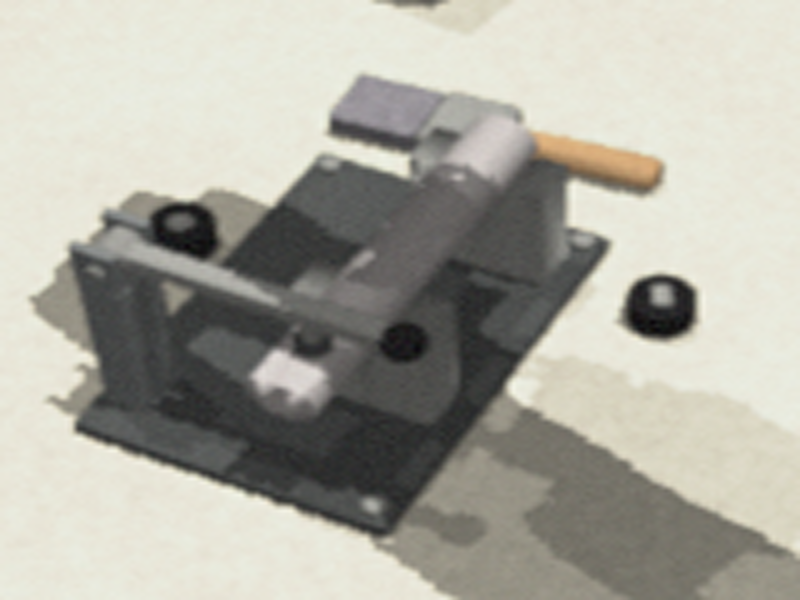

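View pics/wrist15.png

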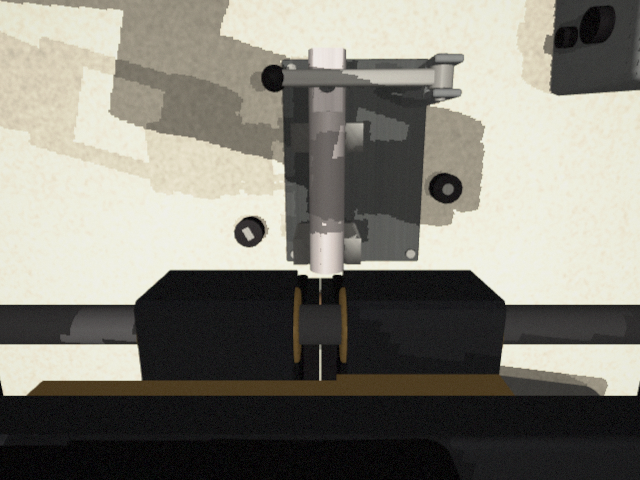

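```bash
python3 -c "
from rig import robot
print(robot.hand_in())"
```

```text
the job is handed in; nothing more can be done
None
```

I rolled the bar flat-up in two grasps, pushed the hold-down arm over until its foot sat on the flat, backed the gripper clear and handed in. The clock showed about 26 s of the 61 s allowed; the hand-in reported no verdict.

- **Rolling:** I read the flat's normal as about 136.5° from up, towards the fixture's +x side. I turned the bar about 67°, re-gripped, then turned it about 69°. The bar stayed in the V-blocks and I saw no slip in the grip.
- **Flat angle:** before I swung the arm, the wrist picture put the flat within about 1–2° of straight up (the limit is 6.9°). I did not measure the angle again after the foot came down.
- **Arm angle:** the foot met the flat with the fingertips at z ≈ 0.131 m, the height expected for a level arm. The push force rose to about 7 N. Afterwards the side picture put the knob within 2 px of where a level arm would have it, and the measured knob heights (0.122–0.126 m) give 0 to −0.02 rad.
- **Bar position:** the last readings put the bar about 2.5–5 mm along the grooves from the middle (limit 14 mm), at a height of 0.0875–0.089 m.
- **Readings that disagreed:** the last top picture gave a false bar position, which I discarded. A few earlier network readings were also spurious and dropped.
- **Bystanders:** the robot was clear of everything. The pucks and brush look unmoved in the last pictures; I did not measure the bystanders separately.

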